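Deal lock cylinders into the job tray

TASK

Lock cylinders are being dealt into the three-compartment job tray, one per compartment in turn, starting at the end with the flat lug; the first one is already in. Carry on with the two brass cylinders of the same size that stand loose on the bench: stand one upright in the middle compartment, then the other upright in the last, so that every compartment holds one. Leave the first one where it is.

Things in the scene. Friction and masses are not known exactly. Their poses are not given: they have to be found in the camera images.
- cyl_a: brass lock cylinder, a plain upright round barrel 30 mm in diameter and 45 mm tall with a dark key slot in its top face, 0.18 kg (0.14 to 0.23); origin at the centre of its underside, z up its axis. Stands loose on the bench; either loose cylinder may be dealt first. Other objects stand 40 mm or more clear of it.
- cyl_b: brass lock cylinder, a plain upright round barrel 30 mm in diameter and 45 mm tall with a dark key slot in its top face, 0.18 kg (0.14 to 0.23); origin at the centre of its underside, z up its axis. The second loose cylinder, the same as the other.
- cyl_first: brass lock cylinder, a plain upright round barrel 30 mm in diameter and 45 mm tall with a dark key slot in its top face, 0.18 kg (0.14 to 0.23); origin at the centre of its underside, z up its axis. It already stands in the first compartment of the tray.
- tray: dark steel tray with brighter rims, fixed to the bench at any yaw, 244 mm (x) by 84 mm (y), three compartments 77 mm square inside, floor 3 mm thick, walls 3 mm thick, rims 10 mm above the bench. Origin: centre of the underside, z up. Compartment centres on its x axis: first x = -80 mm, middle 0, last +80 mm. A flat lug 26 x 40 mm with a dark round hole sticks out of the -x end, by the first compartment.

How it is judged:
By the outcome, as a careful person would: the job done as asked, in the order asked, and still so for the second after the job is handed in, with the robot touching nothing.
It also fails if it takes over 48 s, if anything falls off the work surface, if the arm or the gripper's body presses on something with over 40 N, if the wrist force passes 120 N, or if a joint passes its speed limit or range.

ROBOT

A 7-joint arm with a two-finger parallel gripper is mounted at the origin on the work surface. World frame = base frame: x ahead of the robot, y to its left, z up, the work surface at z = 0. Lengths are in mm, angles in rad, forces in N, time in s.
With the tool pointing down it reaches from about 400 to 900 mm from the base axis. Payload 5.5 kg.
Tool frame: the origin (TCP) lies midway between the tips of the shut fingers; the grasp point (between the pads) lies env.tcp_to_grasp behind it (env.tcp_to_grasp is the distance from the TCP to the grasp point, in mm); z points along the fingers, y is the line along which they close (so a half turn about z gives the same grasp; the last joint's range is limited). The gripper opens to 92 mm and grips with 3 to 60 N. Pads are 19 mm wide; open, the fingers measure 130 mm over their backs; the gripper's body (75 mm by 190 mm) begins 47 mm behind the grasp point.
Start: joints at [-0.865, 0.501, -0.427, 1.55, 0.221, 1.138, -0.21], TCP at [278.47, 587.328, 226.729] pointing down, gripper open.
Joint ranges: [-2.88, 2.88], [-0.31, 2.03], [-1.54, 1.56], [0.2, 2.42], [-1.41, 4.55], [0.19, 2.02], [-2.57, 2.57]. Speed limits (rad/s): [2.57, 2.57, 3.14, 3.14, 3.14, 3.14, 3.14].

INTERFACE

Orientations are given as a rotation vector (axis times angle).
In Python, from station import env gives the robot as it stands.
- The arm moves only by the tool arm_command, never from a script. Its argument "plan" is a list of rows, each a list of 7 numbers: the shift along the world's x, y, z in mm, then the turn, a rotation vector about the world's x, y, z in rad, then the closure, from 0 (fully open) to 1 (shut). In form: [[tx, ty, tz, wx, wy, wz, gripper], ...]. A call has 1 to 10 rows; each row is the pose to reach, as a shift and turn from the pose commanded when the call began; what a row does not reach only later rows make up. A row lasts 1/12 s, in which the tool goes at most 41.7 mm and 7.16 degrees, less where a joint would pass 70% of its speed; a pose out of reach is approached as far as the arm can. A call with a gripper value outside its range is refused whole. The fingers move at their own pace and stop on an object; "newtons" is the grip in N (left out, the last holds). Time passes only in rows, so rows that repeat a pose let the fingers close. It gives the time, the measured TCP pose, the force, the opening and the grip force at its end, in the units of the state.
- env.get_obs(): the state, without advancing time (a new reading comes with each control period).
- env.get_image(name): name is "side" or "top"; returns the picture (400x640x3 uint8, red, green, blue); there is no depth.
- env.get_calibration(name): a dict with "fovy" (degrees; the focal length in pixels is half the picture's height over the tangent of half this angle, whatever the lens; pixels are square), "cx", "cy" (the principal point, pixels), "D" ([k1, k2, p1, p2, k3] as OpenCV has them; the pictures are not rectified), "world_from_camera" (4x4, takes a point from camera to world coordinates). Camera axes: x right, y down, z forward; pixel columns grow to the right and rows downward; lengths in mm; the calibration is good to about 2 mm. A picture is of the moment at which its call begins. get_calibration takes no time and is no camera call.
- env.job_done(): hands the job in; it is judged then, once.
The state is a dict: "time": time; "q": joint angles; "joint_velocities": joint speeds; "joint_efforts": joint torques, N m; "tool_pos": TCP position; "tcp_rot": TCP orientation; "force": force on the tool from outside, world axes, zero at the start; "torque": the same for the moment, N m; "opening": finger opening in mm; "finger_force": force on a finger pad.
Only numpy, scipy, OpenCV 4.12 (cv2) and the standard library are available. Lean on these libraries where they do the work, as an engineer would, in place of code of your own. Each camera call takes 0.05 s, during which the arm holds its last target. There are 200 camera calls.

## Working session

There is one attempt and no reset: what is moved stays moved. The work goes in short steps, Python scripts to look and compute and a tool call to move; the robot and the scene stay as the last step left them, time stands still between calls to the robot, and variables do not carry over. Pictures are saved under pics/ and viewed, at most 10 in all, crops included, and the job is handed in when it is done.

Besides the shell and the picture viewer there is one more tool, called after "Request:" in YAML: its name, and indented under it one key for each argument. arm_command: Moves the arm, as the interface text tells. Its arguments: {"type":"object","properties":{"plan":{"type":"array","items":{"type":"array","items":{"type":"number"}}},"newtons":{"type":"number"}},"required":["plan"]}

```bash
ls; mkdir -p pics; python3 - <<'E'
from station import env
import cv2
for n in("top","side"):
    cv2.imwrite(f"pics/{n}0.png",env.get_image(n)[:,:,::-1]); print(n,env.get_calibration(n))
print(env.get_obs(),env.tcp_to_grasp)
E
```

```text
pics
top {'fovy': 49.5080771131167, 'cx': 321.6385328624309, 'cy': 205.39091594791853, 'D': array([-0.04402439,  0.        ,  0.        ,  0.        ,  0.        ]), 'world_from_camera': array([[-3.96581498e-02, -9.72936375e-01,  2.27644552e-01,
         3.84352074e+02],
       [-9.99207876e-01,  3.93661233e-02, -5.82488091e-03,
        -4.24994152e+01],
       [-3.29424497e-03, -2.27695233e-01, -9.73726876e-01,
         8.41565329e+02],
       [ 0.00000000e+00,  0.00000000e+00,  0.00000000e+00,
         1.00000000e+00]])}
side {'fovy': 57.60609542992579, 'cx': 318.47185816181536, 'cy': 201.3338584000551, 'D': array([-0.08324218,  0.        ,  0.        ,  0.        ,  0.        ]), 'world_from_camera': array([[ 6.70805936e-01, -5.32307446e-01,  5.16399244e-01,
         2.38497907e+02],
       [-7.41549014e-01, -4.70942785e-01,  4.77826279e-01,
        -3.72091543e+02],
       [-1.11559883e-02, -7.03464055e-01, -7.10643277e-01,
         5.09004165e+02],
       [ 0.00000000e+00,  0.00000000e+00,  0.00000000e+00,
         1.00000000e+00]])}
{'time': 0.1, 'q': array([-0.8647874 ,  0.50175951, -0.42679016,  1.55132904,  0.22077142,
        1.13831101, -0.21028448]), 'joint_velocities': array([-0.00068916, -0.00119906, -0.00145604, -0.00335532, -0.00020295,
       -0.00084685,  0.00242081]), 'joint_efforts': array([-1.12664409e-02, -5.67870033e+01, -5.83874702e+00, -2.79913777e+01,
       -6.90835202e-02,  2.41374609e-02,  7.93322187e-06]), 'tool_pos': array([278.27876256, 586.72134553, 225.78397249]), 'tcp_rot': array([-6.89740488e-01, -3.06446400e+00,  2.66999234e-03]), 'force': array([ 0.43565652, -0.43229107,  0.42019386]), 'torque': array([-0.0409679 ,  0.03173153,  0.0031698 ]), 'finger_force': 0.0, 'opening': 91.89001985182028} 18.8
```

View pics/top0.png

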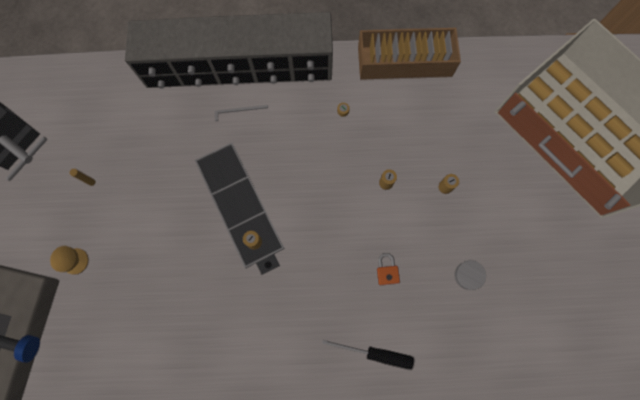

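View pics/side0.png

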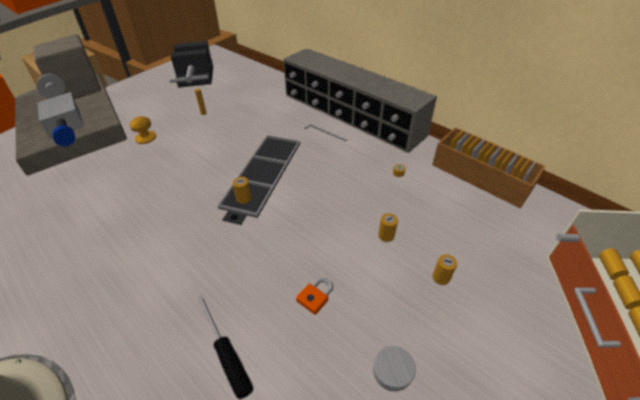

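The top view shows the loose full-size cylinders at (388,179) and (449,183). The stub at (343,109) is a decoy. The tray runs from about (215,153) to the lug at (267,265), with the first cylinder at (251,239). The side view agrees, with the cylinders at (388,227) and (445,269).

```bash
cat > h.py <<'E'
import numpy as np, cv2
from station import env
def ray(n,uv):
    c=env.get_calibration(n); f=200/np.tan(np.radians(c["fovy"]/2))
    K=np.array([[f,0,c["cx"]],[0,f,c["cy"]],[0,0,1]])
    p=cv2.undistortPoints(np.array([[uv]],float),K,c["D"])[0,0]
    T=c["world_from_camera"]; return T[:3,3],T[:3,:3]@np.array([*p,1])
def plane(n,uv,z):
    o,d=ray(n,uv); return (o+d*(z-o[2])/d[2])
def tri(a,b):
    (o,d),(p,e)=ray("top",a),ray("side",b)
    s=np.linalg.lstsq(np.c_[d,-e],p-o,rcond=None)[0]
    A,B=o+s[0]*d,p+s[1]*e; return (A+B)/2,np.linalg.norm(A-B)
def brass(im):
    h=cv2.cvtColor(im,cv2.COLOR_RGB2HSV); m=cv2.inRange(h,(10,110,60),(28,255,255))
    return cv2.morphologyEx(m,cv2.MORPH_CLOSE,np.ones((5,5)))
def blobs(n,im):
    k,l,s,c=cv2.connectedComponentsWithStats(brass(im)); return [(c[i].round(1),s[i]) for i in range(1,k) if 80<s[i,4]<2000]
E
python3 - <<'E'
from h import *
np.set_printoptions(precision=1,suppress=True)
im={n:cv2.imread(f"pics/{n}0.png")[:,:,::-1].copy() for n in("top","side")}
for n in im:
    for c,s in blobs(n,im[n]):
        print(n,c,s,plane(n,c,25))
g=cv2.cvtColor(im["top"],cv2.COLOR_RGB2GRAY)
m=((g<110)*255).astype(np.uint8); m[:140]=0;m[280:]=0;m[:,:185]=0;m[:,300:]=0
cs,_=cv2.findContours(m,0,2)
for c in cs:
    if cv2.contourArea(c)>60:
        b=cv2.boxPoints(cv2.minAreaRect(c));print(cv2.contourArea(c),b.tolist(),[plane("top",p,10).round(0)[:2].tolist() for p in b])
a=cv2.resize(im["top"][140:280,180:300],None,fx=5,fy=4.2857,interpolation=2)
b=cv2.resize(im["side"][120:240,200:320],None,fx=5,fy=5)
cv2.imwrite("pics/tray.png",cv2.resize(im["top"][140:280,180:300],None,fx=4,fy=4,interpolation=2)[:,:,::-1])
E
```

```text
top [624.   17.3] [601   0  39  33 985] [ 977.3 -736.3   25. ]
top [558.7  71.8] [547  61  24  23 292] [ 845.6 -561.1   25. ]
top [540.3  88.4] [529  77  24  23 298] [ 808.  -514.6   25. ]
top [605.3 115.9] [ 566   79   74   79 1283] [ 741.9 -642.7   25. ]
top [590.8 136.9] [ 548   96   85   81 1385] [ 696.6 -602.5   25. ]
top [564.4 140.2] [554 132  20  18  83] [ 691.2 -545.6   25. ]
top [592.2 167.7] [576 152  39  37 168] [ 630.9 -592.8   25. ]
top [386.9 179.9] [380 170  16  19 162] [ 621.4 -177.3   25. ]
top [447.3 184.2] [439 174  20  19 192] [ 607.9 -295.3   25. ]
top [251.4 239.6] [243 231  17  18 162] [513.9  88.8  25. ]
top [ 68.8 259.8] [ 51 247  37  27 789] [488.  439.9  25. ]
top [387.8 274.6] [378 267  21  17 288] [ 437.7 -165.5   25. ]
side [25.2  4.5] [  0   0  62  15 483] [ 648.3 2087.9   25. ]
side [31.4 66.1] [ 22  53  19  31 288] [ 421.7 1129.1   25. ]
side [  6.4 105.7] [  0  73  16  60 710] [280.6 890.7  25. ]
side [200.1 100.8] [195  89  11  26 126] [660.4 440.4  25. ]
side [142.1 129.7] [130 116  26  28 476] [488.2 436.8  25. ]
side [398.4 170.8] [393 165  12  
[... 211 characters left out ...]
537.7   25. ]
side [635.8 258.8] [630 249  10  24 144] [ 847.6 -546.6   25. ]
side [443.7 269.9] [433 254  24  31 455] [ 608.4 -298.4   25. ]
side [311.9 298.4] [297 284  31  29 504] [ 433.  -175.7   25. ]
91.0 [[185.0, 269.0], [211.0, 269.0], [211.0, 279.0], [185.0, 279.0]] [[464.0, 219.0], [462.0, 169.0], [444.0, 169.0], [445.0, 218.0]]
143.5 [[182.7410125732422, 239.60690307617188], [221.28160095214844, 227.83062744140625], [225.00001525878906, 240.0], [186.4594268798828, 251.77627563476562]] [[521.0, 225.0], [542.0, 150.0], [517.0, 142.0], [497.0, 217.0]]
10246.0 [[185.0, 140.0], [299.0, 140.0], [299.0, 279.0], [185.0, 279.0]] [[728.0, 228.0], [718.0, -7.0], [437.0, 1.0], [445.0, 218.0]]
```

View pics/tray.png

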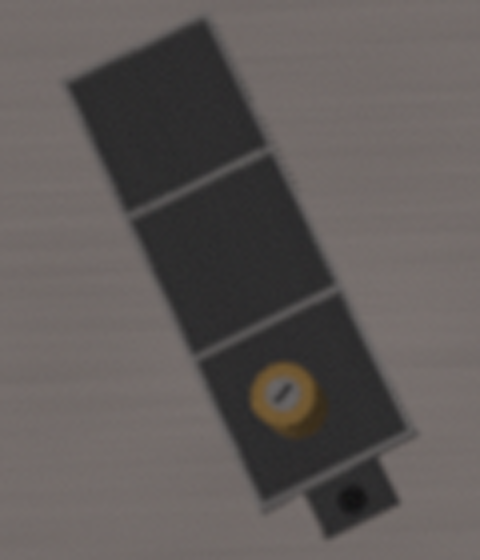

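The crop shows the tray's outer rim corners at crop (67,82), (208,15), (415,435) and (265,512), which I divide by 4 and offset by (180,140). The dividers lie between them, and the lug is at bottom right beside the occupied compartment.

```bash
python3 - <<'E'
from h import *
from scipy.spatial.transform import Rotation as R
np.set_printoptions(precision=1,suppress=True)
P=[plane("top",(u/4+180-.4,v/4+140-.4),10) for u,v in [(67,82),(208,15),(415,435),(265,512),(128,217),(270,150),(197,356),(338,288)]]
P=np.array(P)[:,:2]; print(P)
far=(P[0]+P[1])/2; lug=(P[2]+P[3])/2; d=far-lug; print("len",np.linalg.norm(d),"yaw",np.degrees(np.arctan2(d[1],d[0])))
u=d/np.linalg.norm(d); c=(P[:4].mean(0)+P[4:].mean(0))/2; print("centre",P[:4].mean(0),P[4:].mean(0),"mid",c,"last",c+80*u,"first",c-80*u)
o=env.get_obs(); print(R.from_rotvec(o["tcp_rot"]).as_matrix())
E
```

```text
[[683.3 202.8]
 [716.4 131.3]
 [496.8  29.6]
 [462.7 102. ]
 [611.2 170.2]
 [643.   99.4]
 [539.6 135.2]
 [570.8  66. ]]
len 242.26023514422565 yaw 24.697482610907183
centre [589.8 116.4] [591.1 117.7] mid [590.5 117.1] last [663.2 150.5] first [517.8  83.6]
[[-0.9  0.4 -0. ]
 [ 0.4  0.9 -0. ]
 [ 0.  -0.  -1. ]]
```

Request:
arm_command:
  plan:
    - [0,0,40,0,0,0,0]
    - [0,0,70,0,0,0,0]
    - [171,-383,70,0,0,0.44,0]
    - [171,-383,70,0,0,0.44,0]
    - [171,-383,70,0,0,0.44,0]
    - [171,-383,70,0,0,0.44,0]
    - [171,-383,70,0,0,0.44,0]
    - [171,-383,70,0,0,0.44,0]
    - [171,-383,70,0,0,0.44,0]
    - [171,-383,70,0,0,0.44,0]

```text
time: 0.93
tool_pos: [414.0, 282.2, 296.5]
tcp_rot: [-0.004, -3.141, 0.0]
force: [1.3, 0.6, 0.2]
opening: 91.4
finger_force: 0.0
```

Request:
arm_command:
  plan:
    - [207,-461,-100,0,0,0.43,0]
    - [207,-461,-100,0,0,0.43,0]
    - [207,-461,-100,0,0,0.43,0]
    - [207,-461,-100,0,0,0.43,0]
    - [207,-461,-100,0,0,0.43,0]
    - [207,-461,-100,0,0,0.43,0]
    - [207,-461,-100,0,0,0.43,0]
    - [207,-461,-100,0,0,0.43,0]
    - [207,-461,-100,0,0,0.43,0]
    - [207,-461,-100,0,0,0.43,0]

```text
time: 1.77
tool_pos: [575.3, -76.6, 218.1]
tcp_rot: [0.666, -3.07, -0.0]
force: [0.6, 0.9, 0.2]
opening: 91.9
finger_force: 0.0
```

Request:
arm_command:
  plan:
    - [0,0,0,0,0,0,0]
    - [0,0,0,0,0,0,0]
    - [0,0,0,0,0,0,0]

```text
time: 2.02
tool_pos: [574.6, -74.1, 218.2]
tcp_rot: [0.665, -3.069, -0.002]
force: [0.2, 1.9, -0.5]
opening: 91.8
finger_force: 0.0
```

Request:
arm_command:
  plan:
    - [47,-104.5,-118,0,0,0,0]
    - [47,-104.5,-118,0,0,0,0]
    - [47,-104.5,-118,0,0,0,0]
    - [47,-104.5,-118,0,0,0,0]
    - [47,-104.5,-118,0,0,0,0]
    - [47,-104.5,-118,0,0,0,0]
    - [47,-104.5,-118,0,0,0,0]
    - [47,-104.5,-118,0,0,0,0]

```text
time: 2.68
tool_pos: [623.5, -176.2, 102.8]
tcp_rot: [-0.671, 3.066, 0.0]
force: [0.5, 0.9, 0.3]
opening: 92.0
finger_force: 0.0
```

```bash
python3 - <<'E'
from h import *
a=env.get_image("top");b=env.get_image("side")
c=np.hstack([cv2.resize(a[100:250,300:500],(400,300)),cv2.resize(b[120:320,280:540],(390,300))])
cv2.imwrite("pics/hover.png",c[:,:,::-1]);print(env.get_obs()["tool_pos"])
E
```

```text
[ 623.53425024 -177.04697227  103.14991846]
```

View pics/hover.png

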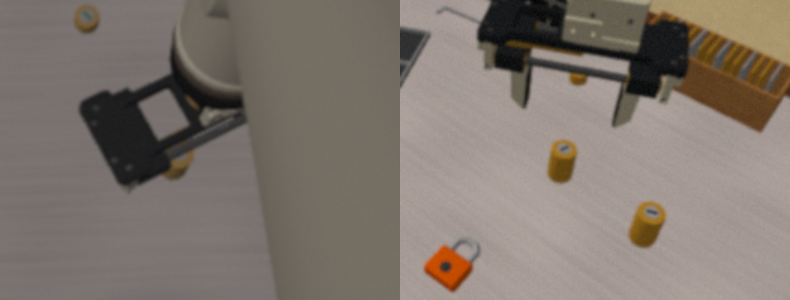

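The hover shows the fingers straddling cylinder A, at (560,160) in the right panel, with cylinder B clear. I'll descend and grip.

Request:
arm_command:
  plan:
    - [-1.5,-1.5,-30,0,0,0,0]
    - [-1.5,-1.5,-60,0,0,0,0]
    - [-1.5,-1.5,-80,0,0,0,0]
    - [-1.5,-1.5,-90,0,0,0,0]
    - [-1.5,-1.5,-90,0,0,0,0]
    - [-1.5,-1.5,-90,0,0,0,0]

```text
time: 3.28
tool_pos: [621.3, -180.1, 11.9]
tcp_rot: [-0.667, 3.069, -0.0]
force: [0.2, 0.1, -0.7]
opening: 91.9
finger_force: 0.0
```

Request:
arm_command:
  plan:
    - [0,0,0,0,0,0,0.3]
    - [0,0,0,0,0,0,0.5]
    - [0,0,0,0,0,0,0.6]
    - [0,0,0,0,0,0,0.7]
    - [0,0,0,0,0,0,0.8]
    - [0,0,0,0,0,0,0.9]
    - [0,0,0,0,0,0,0.9]
    - [0,0,0,0,0,0,0.9]
  newtons: 20

```text
time: 3.95
tool_pos: [620.6, -180.7, 10.8]
tcp_rot: [0.666, -3.07, -0.0]
force: [-0.2, -0.4, 0.1]
opening: 43.3
finger_force: 0.0
```

Request:
arm_command:
  plan:
    - [0,0,0,0,0,0,0.9]
    - [0,0,0,0,0,0,0.9]
    - [0,0,0,0,0,0,0.9]
    - [0,0,0,0,0,0,0.9]
    - [0,0,0,0,0,0,0.9]
    - [0,0,0,0,0,0,0.9]
    - [0,0,0,0,0,0,0.9]

```text
time: 4.53
tool_pos: [620.6, -180.6, 10.8]
tcp_rot: [0.666, -3.07, -0.0]
force: [0.1, 1.2, -0.7]
opening: 29.8
finger_force: 20.0
```

Request:
arm_command:
  plan:
    - [0,0,30,0,0,0,0.9]
    - [0,0,70,0,0,0,0.9]
    - [0,0,100,0,0,0,0.9]
    - [0,0,100,0,0,0,0.9]
    - [-8,75,100,0,0,0,0.9]
    - [-8,75,100,0,0,0,0.9]
    - [-15,150,100,0,0,0,0.9]
    - [-15,150,100,0,0,0,0.9]
    - [-15,150,100,0,0,0,0.9]
    - [-15,150,100,0,0,0,0.9]

```text
time: 5.37
tool_pos: [605.0, -26.5, 110.3]
tcp_rot: [0.676, -3.067, -0.003]
force: [0.5, 0.3, -1.0]
opening: 29.5
finger_force: 20.0
```

Request:
arm_command:
  plan:
    - [-7,35,0,0,0,0,0.9]
    - [-10,70,0,0,0,0,0.9]
    - [-12,105,0,0,0,0,0.9]
    - [-14,130,0,0,0,0,0.9]
    - [-14.5,147,0,0,0,0,0.9]
    - [-14.5,147,0,0,0,0,0.9]
    - [-14.5,147,0,0,0,0,0.9]
    - [-14.5,147,0,0,0,0,0.9]
    - [-14.5,147,0,0,0,0,0.9]

```text
time: 6.12
tool_pos: [591.5, 113.2, 110.5]
tcp_rot: [0.66, -3.071, 0.002]
force: [0.4, -0.2, -2.3]
opening: 29.7
finger_force: 20.0
```

Request:
arm_command:
  plan:
    - [-1,4,-20,0,0,0,0.9]
    - [-1,4,-45,0,0,0,0.9]
    - [-1,4,-65,0,0,0,0.9]
    - [-1,4,-80,0,0,0,0.9]
    - [-1,4,-87,0,0,0,0.9]
    - [-1,4,-91,0,0,0,0.9]
    - [-1,4,-91,0,0,0,0.9]
    - [-1,4,-91,0,0,0,0.9]

```text
time: 6.78
tool_pos: [590.9, 119.8, 20.5]
tcp_rot: [-0.664, 3.069, -0.0]
force: [0.7, -0.2, -1.4]
opening: 29.4
finger_force: 20.0
```

```bash
python3 - <<'E'
from h import *
b=env.get_image("side")
cv2.imwrite("pics/place1.png",cv2.resize(b[80:260,180:380],None,fx=3,fy=3)[:,:,::-1]);o=env.get_obs();print(o["tool_pos"],o["force"])
E
```

```text
[591.1769998  120.1307956   20.90464056] [-1.2609333  -0.14023808 -2.19396609]
```

View pics/place1.png

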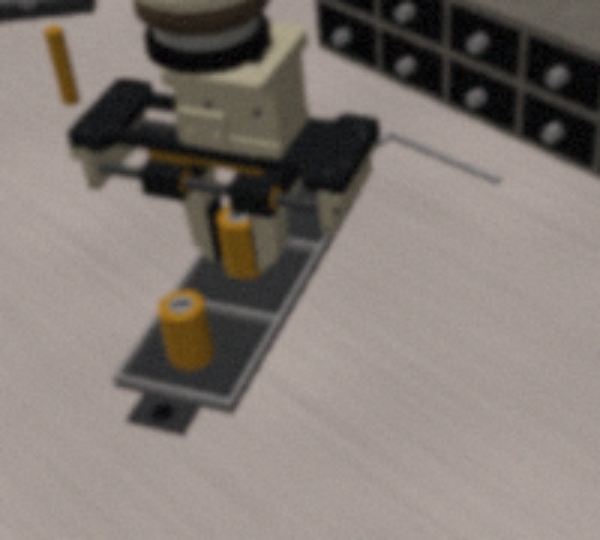

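The crop shows the cylinder held upright just above the middle compartment's floor, at about (238,245). The first cylinder is undisturbed. I'll lower the last few millimetres.

Request:
arm_command:
  plan:
    - [0,-2,-2,0,0,0,0.9]
    - [0,-2,-4,0,0,0,0.9]
    - [0,-2,-5,0,0,0,0.9]
    - [0,-2,-6,0,0,0,0.9]
    - [0,-2,-6,0,0,0,0.9]

```text
time: 7.25
tool_pos: [590.1, 118.3, 13.8]
tcp_rot: [0.666, -3.07, 0.0]
force: [0.5, 0.4, -1.0]
opening: 29.7
finger_force: 20.0
```

Request:
arm_command:
  plan:
    - [0,0,-0.5,0,0,0,0.9]
    - [0,0,-1,0,0,0,0.9]
    - [0,0,-1,0,0,0,0.9]

```text
time: 7.5
tool_pos: [590.2, 118.4, 13.7]
tcp_rot: [0.666, -3.07, 0.0]
force: [-2.9, -0.7, 6.1]
opening: 29.6
finger_force: 20.0
```

Contact with the floor, so I'll release and retreat.

Request:
arm_command:
  plan:
    - [0,0,0,0,0,0,0.6]
    - [0,0,0,0,0,0,0.5]
    - [0,0,0,0,0,0,0.4]
    - [0,0,0,0,0,0,0.3]
    - [0,0,0,0,0,0,0.3]
    - [0,0,0,0,0,0,0.3]
    - [0,0,0,0,0,0,0.3]

```text
time: 8.08
tool_pos: [590.1, 118.3, 12.7]
tcp_rot: [0.666, -3.07, -0.0]
force: [-0.1, 1.1, 1.2]
opening: 63.6
finger_force: 0.0
```

Request:
arm_command:
  plan:
    - [0,0,15,0,0,0,0.2]
    - [0,0,40,0,0,0,0]
    - [0,0,70,0,0,0,0]
    - [0,0,100,0,0,0,0]
    - [0,0,100,0,0,0,0]
    - [8,-100,100,0,0,0,0]
    - [8,-100,100,0,0,0,0]
    - [8,-100,100,0,0,0,0]
    - [9,-200,100,0,0,0,0]
    - [9,-200,100,0,0,0,0]

```text
time: 8.92
tool_pos: [599.0, -64.6, 112.7]
tcp_rot: [-0.671, 3.069, 0.001]
force: [1.0, -1.4, -0.5]
opening: 92.0
finger_force: 0.0
```

Request:
arm_command:
  plan:
    - [9,-300,0,0,0,0,0]
    - [9,-300,0,0,0,0,0]
    - [9,-300,0,0,0,0,0]
    - [9,-300,0,0,0,0,0]
    - [9,-300,0,0,0,0,0]
    - [9,-300,0,0,0,0,0]

```text
time: 9.42
tool_pos: [606.0, -316.9, 112.4]
tcp_rot: [0.666, -3.07, -0.0]
force: [0.9, -0.2, 0.6]
opening: 91.9
finger_force: 0.0
```

Request:
arm_command:
  plan:
    - [2,20,0,0,0,0,0]
    - [2,20,0,0,0,0,0]
    - [2,20,0,0,0,0,0]
    - [2,20,0,0,0,0,0]

```text
time: 9.75
tool_pos: [608.8, -293.1, 112.5]
tcp_rot: [0.67, -3.069, -0.002]
force: [0.1, 0.4, 0.1]
opening: 91.5
finger_force: 0.0
```

```bash
python3 - <<'E'
from h import *
b=env.get_image("side")
cv2.imwrite("pics/mid.png",b[:,:,::-1]);o=env.get_obs();print(o["tool_pos"])
for c,s in blobs("side",b):
    if 200<c[0]<500: print(c,s,plane("side",c,25))
E
```

```text
[ 608.84394941 -293.34077202  112.68069796]
[200.1 101.1] [195  89  11  26 128] [659.50414987 439.07818831  25.        ]
[448.6 141.2] [429 122  42  38 904] [ 926.82651016 -138.63443766   25.        ]
[260.9 162.7] [253 150  17  26 355] [594.75665987 120.91581677  25.        ]
[447.5 168.2] [437 165  21   8  94] [ 838.92676583 -182.05665812   25.        ]
[241.7 190.2] [233 176  18  28 373] [513.84192851  85.64793812  25.        ]
[443.6 189.5] [420 185  58  12 119] [ 775.43206339 -207.1609704    25.        ]
[443.6 269.9] [433 254  24  31 455] [ 608.2724269  -298.32172136   25.        ]
[311.7 298.4] [297 284  30  30 509] [ 432.75271219 -175.49333656   25.        ]
```

View pics/mid.png

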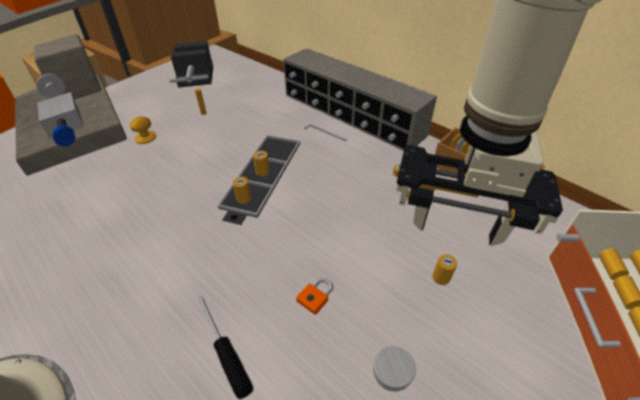

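The side view shows the second cylinder standing in the middle compartment at (261,163). Cylinder B is untouched at (444,270), below the open fingers.

Request:
arm_command:
  plan:
    - [-0.5,-4,-30,0,0,0,0]
    - [-0.5,-4,-60,0,0,0,0]
    - [-0.5,-4,-85,0,0,0,0]
    - [-0.5,-4,-100,0,0,0,0]
    - [-0.5,-4,-100,0,0,0,0]
    - [-0.5,-4,-100,0,0,0,0]

```text
time: 10.3
tool_pos: [607.8, -298.1, 12.4]
tcp_rot: [0.668, -3.069, -0.002]
force: [0.9, -0.1, 0.9]
opening: 91.8
finger_force: 0.0
```

Request:
arm_command:
  plan:
    - [0,0,0,0,0,0,0.9]
    - [0,0,0,0,0,0,0.9]
    - [0,0,0,0,0,0,0.9]
    - [0,0,0,0,0,0,0.9]
    - [0,0,0,0,0,0,0.9]
    - [0,0,0,0,0,0,0.9]
    - [0,0,0,0,0,0,0.9]
    - [0,0,0,0,0,0,0.9]
    - [0,0,0,0,0,0,0.9]
    - [0,0,0,0,0,0,0.9]
  newtons: 20

```text
time: 11.13
tool_pos: [607.9, -298.9, 12.7]
tcp_rot: [0.666, -3.07, -0.0]
force: [0.5, -0.2, 0.5]
opening: 29.8
finger_force: 5.5
```

Request:
arm_command:
  plan:
    - [0,0,0,0,0,0,0.9]
    - [0,0,0,0,0,0,0.9]
    - [0,0,0,0,0,0,0.9]
    - [0,0,0,0,0,0,0.9]
    - [0,0,0,0,0,0,0.9]

```text
time: 11.55
tool_pos: [607.9, -298.9, 12.7]
tcp_rot: [0.666, -3.07, -0.0]
force: [0.4, -0.8, 0.5]
opening: 30.0
finger_force: 20.0
```

Request:
arm_command:
  plan:
    - [0,0,30,0,0,0,0.9]
    - [0,0,70,0,0,0,0.9]
    - [0,0,100,0,0,0,0.9]
    - [0,0,100,0,0,0,0.9]
    - [20,160,100,0,0,0,0.9]
    - [20,160,100,0,0,0,0.9]
    - [20,160,100,0,0,0,0.9]
    - [20,160,100,0,0,0,0.9]
    - [20,160,100,0,0,0,0.9]
    - [20,160,100,0,0,0,0.9]

```text
time: 12.38
tool_pos: [628.2, -133.7, 112.2]
tcp_rot: [0.677, -3.068, -0.004]
force: [0.6, -1.4, -1.9]
opening: 29.6
finger_force: 20.0
```

Request:
arm_command:
  plan:
    - [35,280,0,0,0,0,0.9]
    - [35,280,0,0,0,0,0.9]
    - [35,280,0,0,0,0,0.9]
    - [35,280,0,0,0,0,0.9]
    - [35,280,0,0,0,0,0.9]
    - [35,280,0,0,0,0,0.9]
    - [35,280,0,0,0,0,0.9]
    - [35,280,0,0,0,0,0.9]
    - [35,280,0,0,0,0,0.9]
    - [35,280,0,0,0,0,0.9]

```text
time: 13.22
tool_pos: [662.9, 138.9, 112.0]
tcp_rot: [0.664, -3.069, 0.003]
force: [-0.4, -0.4, -1.8]
opening: 29.6
finger_force: 20.0
```

Request:
arm_command:
  plan:
    - [0,11.5,0,0,0,0,0.9]
    - [0,11.5,-20,0,0,0,0.9]
    - [0,11.5,-45,0,0,0,0.9]
    - [0,11.5,-65,0,0,0,0.9]
    - [0,11.5,-80,0,0,0,0.9]
    - [0,11.5,-87,0,0,0,0.9]
    - [0,11.5,-91,0,0,0,0.9]
    - [0,11.5,-91,0,0,0,0.9]

```text
time: 13.88
tool_pos: [662.9, 152.0, 21.3]
tcp_rot: [0.664, -3.07, 0.0]
force: [1.3, -0.5, -0.9]
opening: 29.2
finger_force: 20.0
```

Request:
arm_command:
  plan:
    - [0,0,-2,0,0,0,0.9]
    - [0,0,-3.5,0,0,0,0.9]
    - [0,0,-4.5,0,0,0,0.9]
    - [0,0,-4.5,0,0,0,0.9]

```text
time: 14.22
tool_pos: [663.4, 152.7, 17.9]
tcp_rot: [-0.666, 3.069, 0.0]
force: [-1.4, 0.8, -2.9]
opening: 29.4
finger_force: 20.0
```

Request:
arm_command:
  plan:
    - [0,0,-0.7,0,0,0,0.9]
    - [0,0,-1.2,0,0,0,0.9]
    - [0,0,-1.2,0,0,0,0.9]

```text
time: 14.47
tool_pos: [663.0, 152.6, 16.2]
tcp_rot: [-0.666, 3.07, 0.0]
force: [-0.7, 0.4, -2.2]
opening: 29.6
finger_force: 20.0
```

Request:
arm_command:
  plan:
    - [0,0,-0.5,0,0,0,0.9]
    - [0,0,-1,0,0,0,0.9]
    - [0,0,-1,0,0,0,0.9]

```text
time: 14.72
tool_pos: [663.1, 152.7, 15.7]
tcp_rot: [-0.666, 3.07, -0.0]
force: [-1.3, -0.4, 3.5]
opening: 29.5
finger_force: 20.0
```

Contact again, so I'll release and retreat.

Request:
arm_command:
  plan:
    - [0,0,0,0,0,0,0.6]
    - [0,0,0,0,0,0,0.5]
    - [0,0,0,0,0,0,0.4]
    - [0,0,0,0,0,0,0.3]
    - [0,0,0,0,0,0,0.3]
    - [0,0,0,0,0,0,0.3]
    - [0,0,0,0,0,0,0.3]

```text
time: 15.3
tool_pos: [663.0, 152.6, 15.1]
tcp_rot: [0.666, -3.07, -0.0]
force: [-0.6, 0.7, -0.2]
opening: 64.0
finger_force: 0.0
```

Request:
arm_command:
  plan:
    - [0,0,15,0,0,0,0.3]
    - [0,0,40,0,0,0,0.3]
    - [0,0,70,0,0,0,0.3]
    - [0,0,110,0,0,0,0.3]
    - [0,0,130,0,0,0,0.3]
    - [0,-120,130,0,0,0,0.3]
    - [0,-240,130,0,0,0,0.3]
    - [0,-240,130,0,0,0,0.3]
    - [0,-240,130,0,0,0,0.3]
    - [0,-240,130,0,0,0,0.3]

```text
time: 16.13
tool_pos: [663.0, -57.6, 146.8]
tcp_rot: [-0.666, 3.069, -0.001]
force: [0.3, -0.6, -0.3]
opening: 64.4
finger_force: 0.0
```

Request:
arm_command:
  plan:
    - [0,-100,0,0,0,0,0.3]
    - [0,-100,0,0,0,0,0.3]
    - [0,-100,0,0,0,0,0.3]
    - [0,-100,0,0,0,0,0.3]
    - [0,-100,0,0,0,0,0.3]

```text
time: 16.55
tool_pos: [662.8, -158.0, 146.2]
tcp_rot: [-0.66, 3.071, -0.001]
force: [-0.3, 1.2, -0.4]
opening: 63.9
finger_force: 0.0
```

```bash
python3 - <<'E'
from h import *
b=env.get_image("side");a=env.get_image("top")
cv2.imwrite("pics/end.png",np.hstack([cv2.resize(b[110:240,180:320],(420,390)),cv2.resize(a[130:280,180:310],(338,390))])[:,:,::-1])
for n,i in(("side",b),("top",a)):
  for c,s in blobs(n,i):
    if 180<c[0]<320: print(n,c,plane(n,c,25).round(1))
print(env.get_obs()["joint_velocities"].round(3))
E
```

```text
side [200.1 100.9] [660.1 440.   25. ]
side [267.2 153.1] [625.7 135.4  25. ]
side [241.6 190.1] [513.9  86.   25. ]
side [311.7 298.1] [ 433.1 -175.2   25. ]
top [218.2 165.8] [664.1 154.4  25. ]
top [234.9 200.1] [592.6 120.7  25. ]
top [252.1 240.1] [512.9  87.4  25. ]
[-0.021  0.002 -0.009  0.005  0.    -0.005  0.001]
```

View pics/end.png

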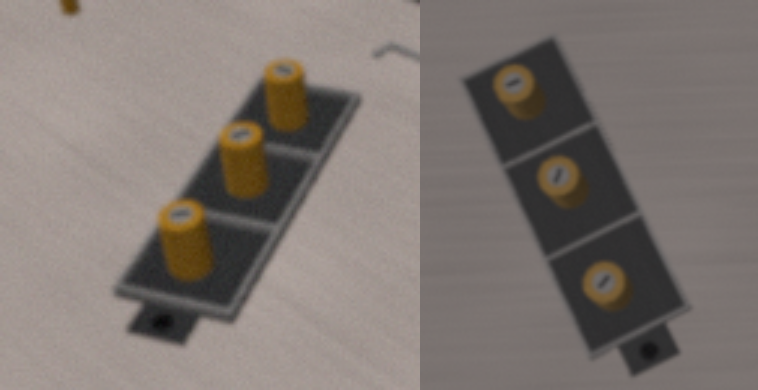

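Both panels show three cylinders upright, one in each compartment. In the right panel they are at (513,85), (558,177) and (604,284), and the arm is clear.

```bash
python3 -c "
from station import env
print(env.job_done())"
```

```text
the job is handed in; nothing more can be done
None
```

The job is handed in: the two loose cylinders were dealt in order, the middle compartment then the last, so each compartment holds one upright, with the first left in place and the arm clear at about 17 s; the judge's verdict was not shown.

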